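# Slide the tall toner bottle into its bay

## Task

Push the tall amber toner bottle across the shelf into the empty low-walled bay (the one without the green spray can), until its whole base is inside the bay. Push low enough on its body that it slides standing up; do not tip it, lift it, pinch it or press hard on it, and leave everything else where it stands. Finish with the bottle upright and at rest in the bay and the robot clear of it.

Things in the scene. Friction and masses are not known exactly. Their poses are not given: they have to be found in the camera images.
- bottle: Loose tall narrow amber glass bottle with a paper label band and black cap, 200 mm high, about 0.3 kg: round body 48 mm in diameter up to 72 mm, tapering to a neck 22 mm in diameter from 94 mm up, cap 26 mm in diameter. Origin: centre of its underside, z up. It slides on the shelf under about 1.5 to 3 N; pushed much above 25 mm it may tip. Lean the tool so that its wide part stays off the neck.
- bay: The empty bay, fixed: a flush teal marking 90 mm deep (its x) by 80 mm wide (its y), dark steel walls 20 mm high, 8 mm thick at both sides and the back, open front, no sill. Origin: centre of the marking, shelf level. Its x points into the bay: mouth at x = -45 mm, back wall's inner face at x = +45 mm, inner side faces at y = +-40 mm. The mouth faces -x of the room within 0.2 rad.
- other_bay: The other bay, same shape and frame, taken by the green spray can.
- can: Loose green and silver spray can with white cap, 50 mm in diameter, 170 mm high, standing in the other bay. Origin: centre of its underside.
- jar: Loose lidded glass jar, 80 mm in diameter, 105 mm high. Origin: centre of its underside.
- pill_bottle: Loose closed blue pill bottle with white cap, 48 mm in diameter, 76 mm high. Origin: centre of its underside.
- cup: Loose blue ceramic cup, 72 mm in diameter, 85 mm high. Origin: centre of its underside.
- brush_cover: Loose pink silicone toothbrush cover, lying, 75 mm long (its y) by 22 mm by 18 mm high. Origin: centre of its underside.
- deodorant: Loose white and grey deodorant stick, 32 by 56 mm, 115 mm high. Origin: centre of its underside.
There are look-alikes about, which are no part of the job. Leave any purple look-alike of the bottle alone.

How it is judged:
By the outcome, as a careful person would: the job done as asked, in the order asked, and still so for the second after the job is handed in, with the robot touching nothing.
It also fails if it takes over 64 s, if anything falls off the work surface, if the arm or the gripper's body presses on something with over 40 N, if the wrist force passes 120 N, or if a joint passes its speed limit or range.

## Robot

A 6-joint arm with a two-finger parallel gripper is mounted at the origin on the work surface. World frame = base frame: x ahead of the robot, y to its left, z up, the work surface at z = 0. Lengths are in m, angles in rad, forces in N, time in s.
With the tool pointing down it reaches from about 0.425 to 0.95 m from the base axis. Payload 3.5 kg.
Tool frame: the origin (TCP) lies on the centre line of the jaws, within the pads' length; the fingertips stand 11 mm ahead of it and the grasp point (between the pads) lies 8 mm behind it; z points along the fingers, y is the line along which they close (so a half turn about z gives the same grasp; the last joint's range is limited). The gripper opens to 85 mm and grips with 20 to 120 N. Pads are 22 mm wide; open, the fingers measure 114 mm over their backs; the gripper's body (76 mm by 85 mm) begins 54 mm behind the grasp point. The pads swing forward as they close: fully open they stand 13 mm farther back than shut.
Start: joints at [-1.342, 0.286, 1.577, -0, 1.279, -0.15], TCP at [0.25, -0.627, 0.242] pointing down, gripper open.
Joint ranges: [-2.77, 2.77], [-0.9, 2.22], [0.21, 2.48], [-1.53, 4.67], [0.24, 2.81], [-2.84, 2.84]. Speed limits (rad/s): [2.79, 2.79, 3.14, 3.14, 3.14, 3.14].

## Interface

Orientations are given as a 3x3 rotation matrix whose columns are the frame's x, y, z axes.
In Python, from bench import * gives the robot as it stands.
- The arm moves only by the tool carry_out, never from a script. Its argument "series" is text: rows parted by semicolons, each of 7 numbers parted by spaces: the shift along the tool's x, y, z as a fraction of full scale, then the turn, a rotation vector about the tool's x, y, z as a fraction of full scale, then the finger opening in mm, from 0 to 85.4. In form: x y z ax ay az claw; .... A call has 1 to 10 rows; each row shifts and turns the commanded pose from where the row before left it, along the tool's axes as they then stand; what a row does not reach is not made up. Full scale, the value 1, is 0.05 m for a shift and 0.15 rad for a turn. A row lasts 1/10 s, in which the tool goes at most 50 mm and 8.59 degrees, less where a joint would pass 70% of its speed; a pose out of reach is approached as far as the arm can. A call with a number of a shift or a turn outside -1 to 1 is refused whole. A call with a gripper value outside its range is refused whole. The fingers move at their own pace and stop on an object; the grip force is fixed at half the most. Time passes only in rows, so rows that do not move let the fingers close. It gives the time, the measured TCP pose, the force, the opening and the grip force at its end, in the units of the state.
- state(): the state, without advancing time (a new reading comes with each control period).
- snapshot(name): name is "scene" or "top" or "wrist"; returns a dict with "image" (480x640x3 uint8, blue, green, red), "K" (3x3 intrinsics, pixels), "world_from_camera" (4x4, takes a point from camera to world coordinates). Camera axes: x right, y down, z forward; pixel columns grow to the right and rows downward; lengths in m; the calibration is good to about 2 mm. A picture is of the moment at which its call begins. There is no depth.
- close_job(): hands the job in; it is judged then, once.
The state is a dict: "clock": time; "q": joint angles; "joint_velocities": joint speeds; "tau": joint torques, N m; "eef_pos": TCP position; "tool_rot": TCP orientation; "ft_force": force on the tool from outside, world axes, zero at the start; "moment": the same for the moment, N m; "finger_gap": opening from 0.0 (shut) to 1.0 (fully open); "grasp_force": force on a finger pad.
Only numpy, scipy, OpenCV 4.12 (cv2) and the standard library are available. Lean on these libraries where they do the work, as an engineer would, in place of code of your own. Each camera call takes 0.05 s, during which the arm holds its last target. There are 200 camera calls.

## Working session

There is one attempt and no reset: what is moved stays moved. The work goes in short steps, Python scripts to look and compute and a tool call to move; the robot and the scene stay as the last step left them, time stands still between calls to the robot, and variables do not carry over. Pictures are saved under pics/ and viewed, at most 10 in all, crops included, and the job is handed in when it is done.

Besides the shell and the picture viewer there is one more tool, called after ">>>" as name(argument=value, ...) on one line, values as JSON. carry_out: Moves the arm, as the interface text tells. Its arguments: {"type":"object","properties":{"series":{"type":"string"}},"required":["series"]}

```bash
mkdir -p pics
cat > h.py <<'E'
from bench import *
import numpy as np, cv2
def ray(s,u,v,z):
    T=s["world_from_camera"];d=T[:3,:3]@np.linalg.inv(s["K"])@np.array([u,v,1.]);o=T[:3,3]
    return o+d*(z-o[2])/d[2]
def proj(s,p):
    T=np.linalg.inv(s["world_from_camera"]);c=s["K"]@(T[:3,:3]@np.array(p)+T[:3,3]);return c[:2]/c[2]
E
python3 - <<'E'
from h import *
np.set_printoptions(precision=4,suppress=True)
for n in("scene","top"):
    s=snapshot(n);cv2.imwrite(f"pics/{n}1.png",s["image"]);print(n,s["world_from_camera"],s["K"])
t=state();print(t["eef_pos"],t["tool_rot"],t["clock"],t["ft_force"])
E
```

```text
scene [[ 0.0122  0.8728 -0.4879  1.1319]
 [ 0.9998 -0.0168 -0.0051  0.0237]
 [-0.0127 -0.4878 -0.8729  0.8744]
 [ 0.      0.      0.      1.    ]] [[489.6498   0.     325.7716]
 [  0.     489.6498 238.1607]
 [  0.       0.       1.    ]]
top [[-0.0129 -0.9921  0.1251  0.5184]
 [-0.9999  0.0134  0.0029 -0.0037]
 [-0.0045 -0.125  -0.9921  1.081 ]
 [ 0.      0.      0.      1.    ]] [[546.2387   0.     315.2313]
 [  0.     546.2387 248.1133]
 [  0.       0.       1.    ]]
[ 0.2495 -0.6266  0.2411] [[ 0.9291  0.3698 -0.0005]
 [ 0.3698 -0.9291  0.0021]
 [ 0.0003 -0.0021 -1.    ]] 0.1 [ 0.3683  0.9494 -0.2863]
```

View pics/top1.png

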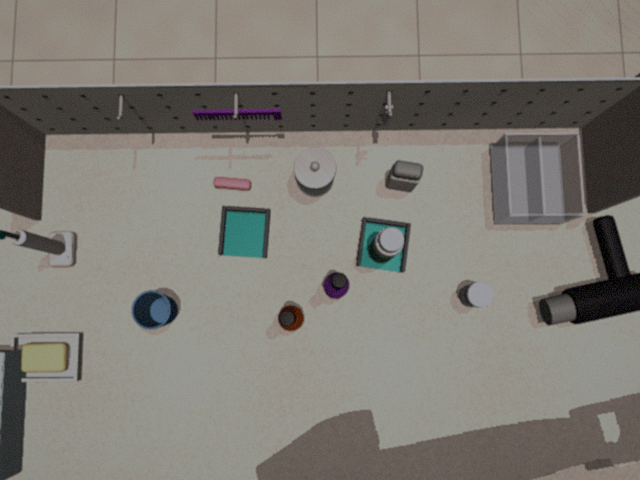

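View pics/scene1.png

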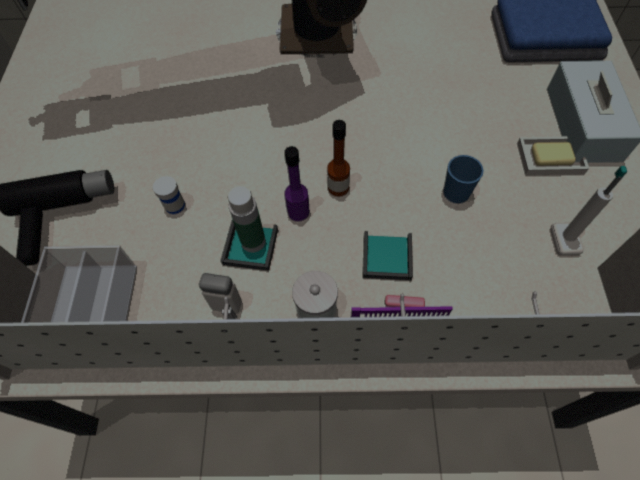

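The top view shows the amber bottle at about (291,318), with its purple look-alike beside it at (337,286). The empty teal bay is at about (245,233), and the can's bay at (384,245). In the scene view the amber bottle's base is at about (339,190) and the empty bay at (388,255). Next I'll measure them.

Run:
```python
from h import *
np.set_printoptions(precision=4,suppress=True)
S={n:snapshot(n) for n in("top","scene")}
def blobs(s,lo,hi,amin=30):
    m=cv2.inRange(cv2.cvtColor(s["image"],cv2.COLOR_BGR2HSV),lo,hi)
    c,_=cv2.findContours(m,cv2.RETR_EXTERNAL,cv2.CHAIN_APPROX_NONE)
    return [x for x in c if cv2.contourArea(x)>amin]
for n,s in S.items():
    print(n)
    for c in blobs(s,(80,120,60),(95,255,255),300):
        P=np.array([ray(s,*p[0],0)[:2] for p in c.astype(float)],np.float32);print(" teal",cv2.boundingRect(c),cv2.minAreaRect(P))
    for nm,lo,hi in(("amber",(0,150,40),(14,255,255)),("purple",(130,100,30),(155,255,255))):
        for c in blobs(s,lo,hi,60):
            x,y,w,h=cv2.boundingRect(c);print(nm,(x,y,w,h),"low edge z0",ray(s,x+w/2,y+h,0)[:2],"top z.17",ray(s,x+w/2,y,.17)[:2])
    for c in blobs(s,(0,0,0),(180,255,32),40):
        x,y,w,h=cv2.boundingRect(c)
        if w<40 and h<40: print("dark",(x,y,w,h),ray(s,x+w/2,y+h/2,.2)[:2])
I=np.hstack([cv2.resize(S["top"]["image"][180:350,200:420],None,fx=1.8,fy=1.8),cv2.resize(S["scene"]["image"][110:280,220:440],None,fx=1.8,fy=1.8)])
cv2.imwrite("pics/crop.png",I)
```

```text
top
 teal (361, 222, 41, 49) ((0.6570924520492554, -0.13481773436069489), (0.07937487214803696, 0.08868929743766785), 81.06002807617188)
 teal (223, 211, 43, 46) ((0.6864207983016968, 0.1418905258178711), (0.07936999946832657, 0.08895308524370193), 85.58116149902344)
amber (280, 306, 23, 24) low edge z0 [0.4937 0.048 ] top z.17 [0.537  0.0396]
purple (324, 273, 25, 25) low edge z0 [ 0.555  -0.0412] top z.17 [ 0.5909 -0.0361]
purple (192, 109, 42, 10) low edge z0 [0.9253 0.2063] top z.17 [0.8794 0.1735]
purple (238, 108, 43, 11) low edge z0 [0.9239 0.1106] top z.17 [0.88   0.0926]
dark (540, 300, 11, 24) [ 0.5216 -0.368 ]
dark (369, 241, 19, 21) [ 0.6226 -0.1038]
scene
 teal (367, 236, 41, 37) ((0.6815836429595947, 0.14103202521800995), (0.08010122925043106, 0.08047937601804733), 85.22710418701172)
 teal (228, 228, 44, 36) ((0.6524568796157837, -0.13565796613693237), (0.07644975930452347, 0.0801699087023735), 81.13484191894531)
amber (328, 160, 22, 18) low edge z0 [0.4924 0.0494] top z.17 [0.5767 0.0454]
purple (405, 307, 47, 8) low edge z0 [0.812  0.2092] top z.17 [0.8614 0.1746]
purple (352, 307, 49, 9) low edge z0 [0.8123 0.1116] top z.17 [0.86   0.0954]
purple (285, 167, 24, 54) low edge z0 [ 0.601  -0.0411] top z.17 [ 0.5909 -0.0303]
dark (301, 199, 8, 19) [ 0.6988 -0.0136]
dark (444, 174, 10, 24) [0.6591 0.2268]
dark (605, 169, 16, 25) [0.6557 0.5011]
dark (333, 121, 12, 23) [0.5384 0.0461]
```

View pics/crop.png

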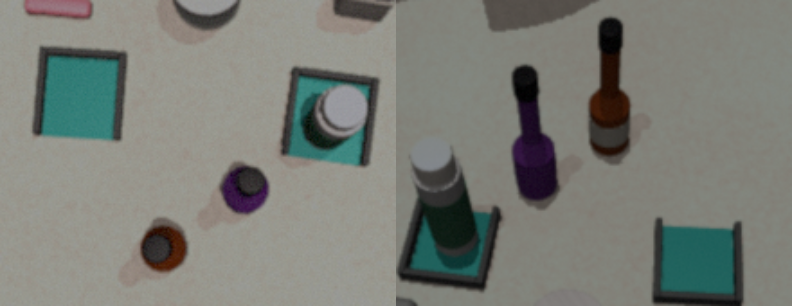

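```bash
cat >> h.py <<'E'
from scipy.spatial.transform import Rotation as R
np.set_printoptions(precision=3,suppress=True)
def goal(head,lean):
    h,l=np.radians([head,lean]);f=np.array([np.cos(h),np.sin(h),0]);u=np.array([0,0,1.])
    x=np.cos(l)*f+np.sin(l)*u;z=np.sin(l)*f-np.cos(l)*u
    return np.c_[x,np.cross(z,x),z]
def plan(p,head,lean):
    t=state();A=np.array(t["tool_rot"]);G=goal(head,lean);d=np.array(p)-t["eef_pos"]
    print("t",t["clock"],"pos",t["eef_pos"],"F",t["ft_force"])
    print("turn first, units:",R.from_matrix(A.T@G).as_rotvec()/.15,"shift before turn",A.T@d/.05,"after turn",G.T@d/.05)
E
python3 - <<'E'
from h import *
s=snapshot("scene");t=snapshot("top")
print("base front edge scene",ray(s,338.3,195,0), "cap scene z.2",ray(s,339,123.5,.2),"top body c z.06",ray(t,291.5,318,.06),"cap top",ray(t,287,316.5,.2))
b=np.array([.686,.1415]);a=np.radians(-4.4);f=np.array([np.cos(a),np.sin(a)])
pre=b-.092*f;print("pre",pre)
B=np.array([.519,.0465]);d=pre-B;h=np.degrees(np.arctan2(d[1],d[0]));print("dir",h,np.linalg.norm(d))
st=B-.085*d/np.linalg.norm(d);print(st)
plan([*st,.24],h,25)
E
```

```text
base front edge scene [0.537 0.047 0.   ] cap scene z.2 [0.517 0.047 0.2  ] top body c z.06 [0.517 0.045 0.06 ] cap top [0.52  0.045 0.2  ]
pre [0.594 0.149]
dir 53.590039764173156 0.12681329441832187
[ 0.469 -0.022]
t 0.3 pos [ 0.25  -0.627  0.242] F [ 0.376 -0.119 -0.015]
turn first, units: [ 0.804  2.83  -3.652] shift before turn [ 8.543 -9.623  0.046] after turn [11.166 -3.658  5.247]
```

>>> carry_out(series="0.43 -0.48 0 0 0 0 30;0.43 -0.48 0 0 0 0 30;0.43 -0.48 0 0 0 0 30;0.43 -0.48 0 0 0 0 30;0.43 -0.48 0 0 0 0 30;0.43 -0.48 0 0 0 0 30;0.43 -0.48 0 0 0 0 30;0.43 -0.48 0 0 0 0 30;0.43 -0.48 0 0 0 0 30;0.43 -0.48 0 0 0 0 30")

```text
clock: 1.3
eef_pos: [0.3609, -0.3234, 0.2425]
tool_rot: [[0.929, 0.37, 0.0], [0.37, -0.929, -0.0], [0.0, 0.0, -1.0]]
ft_force: [0.1, 0.2, 0.1]
finger_gap: 0.35
grasp_force: 0.0
```

>>> carry_out(series="0.43 -0.48 0 0 0 0 30;0.43 -0.48 0 0 0 0 30;0.43 -0.48 0 0 0 0 30;0.43 -0.48 0 0 0 0 30;0.43 -0.48 0 0 0 0 30;0.43 -0.48 0 0 0 0 30;0.43 -0.48 0 0 0 0 30;0.43 -0.48 0 0 0 0 30;0 0 0 0 0 0 30;0 0 0 0 0 0 30")

```text
clock: 2.3
eef_pos: [0.4495, -0.0823, 0.2424]
tool_rot: [[0.928, 0.372, -0.0], [0.372, -0.928, -0.001], [-0.0, 0.0, -1.0]]
ft_force: [-0.6, 0.4, 0.1]
finger_gap: 0.35
grasp_force: 0.0
```

>>> carry_out(series="0 0 0 0.16 0.56 -0.72 30;0 0 0 0.16 0.56 -0.72 30;0 0 0 0.16 0.56 -0.72 30;0 0 0 0.16 0.56 -0.72 30;0 0 0 0.16 0.56 -0.72 30;0 0 0 0 0 0 30;0 0 0 0 0 0 30")

```text
clock: 3.0
eef_pos: [0.4491, -0.0838, 0.2422]
tool_rot: [[0.55, 0.797, 0.249], [0.724, -0.603, 0.334], [0.417, -0.003, -0.909]]
ft_force: [0.0, -0.6, -0.7]
finger_gap: 0.347
grasp_force: 0.0
```

Run:
```python
from h import *
t=state();print(t["q"],t["finger_gap"]);print(np.array(t["tool_rot"]))
plan([.467,-.022,.24],53.6,25)
plan([.467,-.022,.020],53.6,25)
```

```text
[-0.638 -0.284  2.188  0.452  1.267 -0.133] 0.34702130638076956
[[ 0.55   0.797  0.249]
 [ 0.724 -0.603  0.334]
 [ 0.417 -0.003 -0.909]]
t 3.0 pos [ 0.449 -0.084  0.242] F [ 0.011 -0.643 -0.662]
turn first, units: [ 0.019  0.045 -0.083] shift before turn [ 1.074 -0.461  0.541] after turn [ 1.076 -0.446  0.55 ]
t 3.0 pos [ 0.449 -0.084  0.242] F [ 0.011 -0.643 -0.662]
turn first, units: [ 0.019  0.045 -0.083] shift before turn [-0.759 -0.449  4.542] after turn [-0.784 -0.446  4.538]
```

>>> carry_out(series="-0.085 -0.05 0.5 0 0 -0.01 30;-0.085 -0.05 0.5 0 0 -0.01 30;-0.085 -0.05 0.5 0 0 -0.01 30;-0.085 -0.05 0.5 0 0 -0.01 30;-0.085 -0.05 0.5 0 0 -0.01 30;-0.085 -0.05 0.5 0 0 -0.01 30;-0.085 -0.05 0.5 0 0 -0.01 30;-0.085 -0.05 0.5 0 0 -0.01 30;0 0 0.3 0 0 0 30;0 0 0 0 0 0 30")

```text
clock: 4.0
eef_pos: [0.4676, -0.022, 0.0311]
tool_rot: [[0.537, 0.807, 0.245], [0.733, -0.59, 0.337], [0.417, -0.001, -0.909]]
ft_force: [0.2, 0.3, -0.3]
finger_gap: 0.348
grasp_force: 0.0
```

Run:
```python
from h import *
plan([.467,-.022,.020],53.6,25)
print(state()["q"])
s=snapshot("scene");t=snapshot("top")
I=np.hstack([cv2.resize(t["image"][210:380,200:420],None,fx=1.8,fy=1.8),cv2.resize(s["image"][50:220,220:440],None,fx=1.8,fy=1.8)])
cv2.imwrite("pics/c2.png",I)
```

```text
t 4.0 pos [ 0.468 -0.022  0.031] F [ 0.229  0.336 -0.292]
turn first, units: [-0.018  0.043  0.02 ] shift before turn [-0.099 -0.009  0.199] after turn [-0.1   -0.01   0.199]
[-0.487  0.081  2.314  0.623  0.785 -0.311]
```

View pics/c2.png

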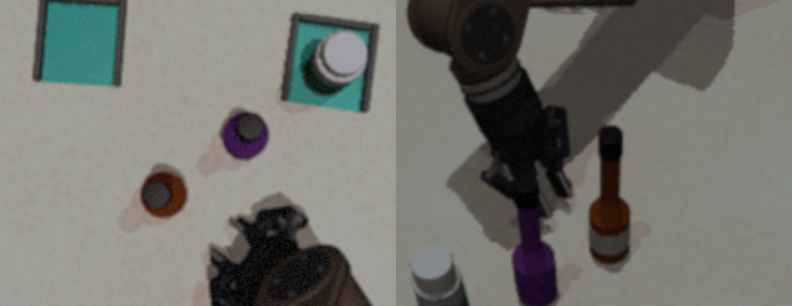

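>>> carry_out(series="-0.09 0 0.2 0 0 0 30;0.145 0 0.068 0 0 0 30;0.145 0 0.068 0 0 0 30;0.145 0 0.068 0 0 0 30;0.145 0 0.068 0 0 0 30;0.072 0 0.034 0 0 0 30;0.072 0 0.034 0 0 0 30;0.072 0 0.034 0 0 0 30;0.072 0 0.034 0 0 0 30;0.072 0 0.034 0 0 0 30")

```text
clock: 5.1
eef_pos: [0.4996, 0.0188, 0.0214]
tool_rot: [[0.536, 0.807, 0.25], [0.734, -0.591, 0.336], [0.418, 0.003, -0.908]]
ft_force: [-0.8, -0.5, 0.1]
finger_gap: 0.349
grasp_force: 0.0
```

>>> carry_out(series="0.072 0 0.034 0 0 0 30;0.072 0 0.034 0 0 0 30;0.072 0 0.034 0 0 0 30;0.072 0 0.034 0 0 0 30;0.072 0 0.034 0 0 0 30;0 0 0 0 0 0 30")

```text
clock: 5.7
eef_pos: [0.5115, 0.035, 0.0213]
tool_rot: [[0.535, 0.807, 0.25], [0.734, -0.591, 0.336], [0.418, 0.003, -0.908]]
ft_force: [-0.8, -0.6, -0.4]
finger_gap: 0.354
grasp_force: 0.4
```

```bash
cat >> h.py <<'E'
def bottle():
    s=snapshot("top");hsv=cv2.cvtColor(s["image"],cv2.COLOR_BGR2HSV)
    c,_=cv2.findContours(cv2.inRange(hsv,(0,150,40),(14,255,255)),cv2.RETR_EXTERNAL,cv2.CHAIN_APPROX_NONE)
    c=max(c,key=cv2.contourArea);(u,v),r=cv2.minEnclosingCircle(c)
    print("bottle px",u,v,r,cv2.boundingRect(c),"at z.06",ray(s,u,v,.06)[:2]);return s
E
python3 - <<'E'
from h import *
plan([.467,-.022,.020],53.6,25)
t=bottle();s=snapshot("scene")
I=np.hstack([cv2.resize(t["image"][180:350,200:420],None,fx=1.8,fy=1.8),cv2.resize(s["image"][70:240,220:440],None,fx=1.8,fy=1.8)])
cv2.imwrite("pics/c3.png",I)
E
```

```text
t 5.7 pos [0.511 0.035 0.021] F [-0.785 -0.633 -0.383]
turn first, units: [0.011 0.03  0.031] shift before turn [-1.324 -0.044 -0.582] after turn [-1.322 -0.039 -0.588]
bottle px 282.9205627441406 311.9859924316406 12.149752616882324 (273, 300, 22, 24) at z.06 [0.528 0.061]
```

View pics/c3.png

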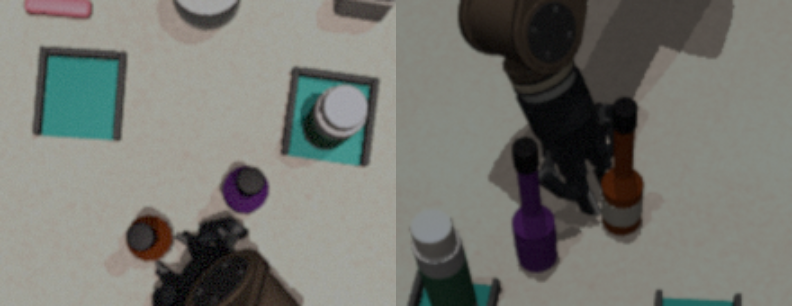

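>>> carry_out(series="0.084 -0.0365 0.0388 0 0 0 30;0.084 -0.0365 0.0388 0 0 0 30;0.084 -0.0365 0.0388 0 0 0 30;0.084 -0.0365 0.0388 0 0 0 30;0.084 -0.0365 0.0388 0 0 0 30;0.084 -0.0365 0.0388 0 0 0 30;0.084 -0.0365 0.0388 0 0 0 30;0.084 -0.0365 0.0388 0 0 0 30;0.084 -0.0365 0.0388 0 0 0 30;0 0 0 0 0 0 30")

```text
clock: 6.8
eef_pos: [0.5226, 0.0787, 0.0212]
tool_rot: [[0.535, 0.807, 0.249], [0.734, -0.59, 0.336], [0.419, 0.003, -0.908]]
ft_force: [0.2, -0.8, 0.1]
finger_gap: 0.348
grasp_force: 0.3
```

Run:
```python
from h import *
plan([.55,.15,.020],53.6,25)
t=bottle()
```

```text
t 6.8 pos [0.523 0.079 0.021] F [ 0.158 -0.753  0.135]
turn first, units: [0.007 0.03  0.032] shift before turn [ 1.33  -0.399  0.638] after turn [ 1.326 -0.405  0.644]
bottle px 259.4615478515625 306.23077392578125 12.242711067199707 (250, 294, 22, 24) at z.06 [0.54  0.104]
```

>>> carry_out(series="0.084 -0.0365 0.0388 0 0 0 30;0.084 -0.0365 0.0388 0 0 0 30;0.084 -0.0365 0.0388 0 0 0 30;0.084 -0.0365 0.0388 0 0 0 30;0.084 -0.0365 0.0388 0 0 0 30;0.084 -0.0365 0.0388 0 0 0 30;0.084 -0.0365 0.0388 0 0 0 30;0.084 -0.0365 0.0388 0 0 0 30;0.084 -0.0365 0.0388 0 0 0 30;0.06 -0.03 0.028 0 0 0 30")

```text
clock: 7.85
eef_pos: [0.5348, 0.1252, 0.021]
tool_rot: [[0.535, 0.807, 0.25], [0.734, -0.591, 0.336], [0.418, 0.003, -0.908]]
ft_force: [-0.5, -1.2, 0.9]
finger_gap: 0.35
grasp_force: 1.1
```

>>> carry_out(series="0 0 0 0 0 0 30;-0.2 0 -0.1 0 0 0 30;-0.4 0 -0.19 0 0 0 30;-0.4 0 -0.19 0 0 0 30;-0.4 0 -0.19 0 0 0 30;-0.2 0 -0.1 0 0 0 30;0 0 0 0 0 0 30")

```text
clock: 8.55
eef_pos: [0.4813, 0.0523, 0.0224]
tool_rot: [[0.538, 0.805, 0.25], [0.732, -0.593, 0.335], [0.418, 0.002, -0.908]]
ft_force: [0.3, -0.9, 0.1]
finger_gap: 0.354
grasp_force: 0.0
```

Run:
```python
from h import *
plan([.55,.15,.020],53.6,25)
t=bottle();s=snapshot("scene")
I=np.hstack([cv2.resize(t["image"][180:350,180:400],None,fx=1.8,fy=1.8),cv2.resize(s["image"][110:280,240:460],None,fx=1.8,fy=1.8)])
cv2.imwrite("pics/c4.png",I)
for n,q in(("top",t),("scene",s)):
    m=cv2.inRange(cv2.cvtColor(q["image"],cv2.COLOR_BGR2HSV),(80,120,60),(95,255,255))
    c,_=cv2.findContours(m,cv2.RETR_EXTERNAL,cv2.CHAIN_APPROX_NONE)
    for x in c:
        if cv2.contourArea(x)>500:
            a=cv2.approxPolyDP(x,4,True)[:,0].astype(float);print(n,[ray(q,*p,0)[:2] for p in a])
```

```text
t 8.55 pos [0.481 0.052 0.022] F [ 0.263 -0.858  0.139]
turn first, units: [0.012 0.033 0.012] shift before turn [ 2.149 -0.052  1.041] after turn [ 2.144 -0.054  1.052]
bottle px 234.2796630859375 300.1440734863281 12.356283187866211 (223, 288, 24, 24) at z.06 [0.551 0.151]
top [array([ 0.706, -0.105]), array([ 0.62 , -0.091]), array([ 0.609, -0.166]), array([ 0.647, -0.171]), array([ 0.623, -0.133]), array([ 0.635, -0.107]), array([ 0.66 , -0.104]), array([ 0.692, -0.129]), array([ 0.699, -0.151])]
top [array([0.73 , 0.178]), array([0.647, 0.183]), array([0.64 , 0.106]), array([0.725, 0.1  ])]
scene [array([0.64 , 0.105]), array([0.717, 0.099]), array([0.722, 0.177]), array([0.646, 0.182])]
```

View pics/c4.png

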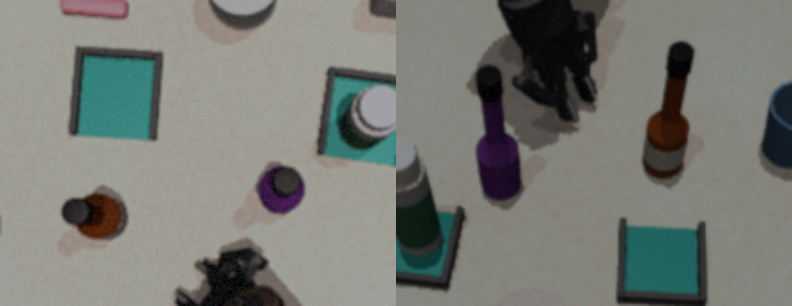

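Run:
```python
from h import *
s=snapshot("scene");print(ray(s,389.4,207,0), ray(s,240+(681-396)/1.8,110+50/1.8,.2))
plan([.474,.1565,.022],-4.2,25); print(state()["q"])
```

```text
[0.57  0.154 0.   ] [0.553 0.151 0.2  ]
t 8.7 pos [0.483 0.053 0.023] F [-0.454  0.094 -0.728]
turn first, units: [-2.817  0.015  6.129] shift before turn [ 1.417 -1.358  0.663] after turn [-0.298 -2.046 -0.123]
[-0.303  0.106  2.309  0.669  0.691 -0.188]
```

>>> carry_out(series="0 0 0 -0.313 0.002 0.681 30;0 0 0 -0.313 0.002 0.681 30;0 0 0 -0.313 0.002 0.681 30;0 0 0 -0.313 0.002 0.681 30;0 0 0 -0.313 0.002 0.681 30;0 0 0 -0.313 0.002 0.681 30;0 0 0 -0.313 0.002 0.681 30;0 0 0 -0.313 0.002 0.681 30;0 0 0 -0.313 0.002 0.681 30;0 0 0 0 0 0 30")

```text
clock: 9.7
eef_pos: [0.4818, 0.0542, 0.0221]
tool_rot: [[0.908, -0.004, 0.418], [-0.003, -1.0, -0.003], [0.418, 0.001, -0.908]]
ft_force: [-0.1, 0.8, 0.2]
finger_gap: 0.346
grasp_force: 0.0
```

>>> carry_out(series="-0.05 -0.34 -0.02 0 0 0 30;-0.05 -0.34 -0.02 0 0 0 30;-0.05 -0.34 -0.02 0 0 0 30;-0.05 -0.34 -0.02 0 0 0 30;-0.05 -0.34 -0.02 0 0 0 30;-0.05 -0.34 -0.02 0 0 0 30;0 0 0 0 0 0 30;0 0 0 0 0 0 30")

```text
clock: 10.5
eef_pos: [0.4663, 0.1554, 0.0211]
tool_rot: [[0.908, -0.005, 0.418], [-0.004, -1.0, -0.004], [0.418, 0.002, -0.908]]
ft_force: [-0.6, 0.5, -0.3]
finger_gap: 0.353
grasp_force: 0.0
```

Run:
```python
from h import *
plan([.476,.1565,.021],-4.2,25); print(state()["q"])
t=bottle()
cv2.imwrite("pics/c5.png",cv2.resize(t["image"][200:380,130:370],None,fx=2,fy=2))
```

```text
t 10.5 pos [0.466 0.155 0.021] F [-0.591  0.457 -0.255]
turn first, units: [-0.182  0.033  0.42 ] shift before turn [ 0.176 -0.024  0.082] after turn [ 0.174 -0.037  0.082]
[ 0.147  0.056  2.368 -0.222  0.297  1.921]
bottle px 234.2796630859375 300.1440734863281 12.356283187866211 (224, 288, 23, 24) at z.06 [0.551 0.151]
```

View pics/c5.png

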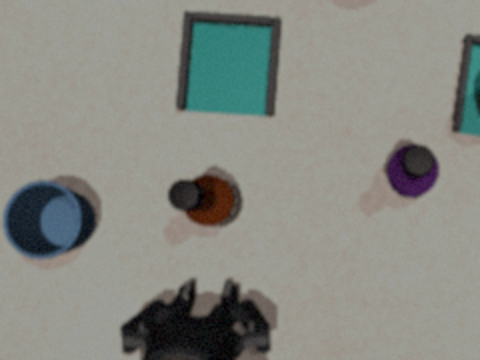

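>>> carry_out(series="0.163 0.006 0.075 0 0 0 30;0.163 0.006 0.075 0 0 0 30;0.163 0.006 0.075 0 0 0 30;0.163 0.006 0.075 0 0 0.1 30;0.163 0.006 0.075 0 0 0 30;0.0725 0.0055 0.0333 0 0 0 30;0.0725 0.0055 0.0333 0 0 0 30;0.0725 0.0055 0.0333 0 0 0 30;0.0725 0.0055 0.0333 0 0 0 30;0.0725 0.0055 0.0333 0 0 0 30")

```text
clock: 11.55
eef_pos: [0.5304, 0.1513, 0.0206]
tool_rot: [[0.909, -0.021, 0.417], [-0.021, -1.0, -0.005], [0.417, -0.005, -0.909]]
ft_force: [-2.5, 0.6, 0.7]
finger_gap: 0.347
grasp_force: 0.9
```

>>> carry_out(series="0.09 0.007 0.0415 0 0 0 30;0.09 0.007 0.0415 0 0 0 30;0.09 0.007 0.0415 0 0 0 30;0.09 0.007 0.0415 0 0 0 30;0.09 0.007 0.0415 0 0 0 30;0.09 0.007 0.0415 0 0 0 30;0 0 0 0 0 0 30")

```text
clock: 12.25
eef_pos: [0.5618, 0.1485, 0.0215]
tool_rot: [[0.907, -0.021, 0.42], [-0.021, -1.0, -0.004], [0.42, -0.005, -0.908]]
ft_force: [-0.5, -0.1, -0.4]
finger_gap: 0.352
grasp_force: 0.4
```

Run:
```python
from h import *
plan([.657,.143,.021],-4.2,25); print(state()["q"],np.array(state()["tool_rot"]))
t=bottle()
```

```text
t 12.25 pos [0.562 0.148 0.022] F [-0.547 -0.079 -0.418]
turn first, units: [-0.177  0.022  0.301] shift before turn [1.726 0.069 0.81 ] after turn [ 1.724 -0.03   0.816]
[ 0.104  0.229  2.165 -0.152  0.32   1.831] [[ 0.907 -0.021  0.42 ]
 [-0.021 -1.    -0.004]
 [ 0.42  -0.005 -0.908]]
bottle px 235.3235321044922 278.441162109375 12.206857681274414 (224, 267, 24, 24) at z.06 [0.592 0.15 ]
```

>>> carry_out(series="0.09 0.0075 0.0415 0 0 0 30;0.09 0.0075 0.0415 0 0 0 30;0.09 0.0075 0.0415 0 0 0 30;0.09 0.0075 0.0415 0 0 0 30;0.09 0.0075 0.0415 0 0 0 30;0.09 0.0075 0.0415 0 0 0 30;0.09 0.0075 0.0415 0 0 0 30;0.09 0.0075 0.0415 0 0 0 30;0.09 0.0075 0.0415 0 0 0 30;0 0 0 0 0 0 30")

```text
clock: 13.3
eef_pos: [0.6062, 0.1441, 0.0214]
tool_rot: [[0.907, -0.021, 0.42], [-0.021, -1.0, -0.004], [0.42, -0.005, -0.908]]
ft_force: [-0.8, 0.3, -0.3]
finger_gap: 0.35
grasp_force: 0.3
```

Run:
```python
from h import *
plan([.657,.143,.021],-4.2,25)
t=bottle()
cv2.imwrite("pics/c6.png",cv2.resize(t["image"][180:340,150:330],None,fx=2.5,fy=2.5))
```

```text
t 13.3 pos [0.606 0.144 0.021] F [-0.755  0.278 -0.288]
turn first, units: [-0.177  0.021  0.301] shift before turn [0.918 0.001 0.434] after turn [ 0.915 -0.052  0.437]
bottle px 237.96377563476562 254.78260803222656 12.167618751525879 (226, 243, 25, 24) at z.06 [0.636 0.145]
```

View pics/c6.png

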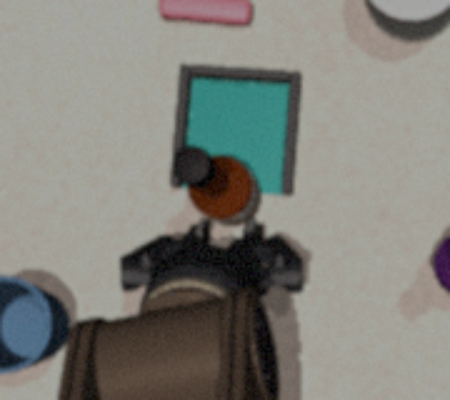

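>>> carry_out(series="0.09 0.005 0.0415 0 0 0 30;0.09 0.005 0.0415 0 0 0 30;0.09 0.005 0.0415 0 0 0 30;0.09 0.005 0.0415 0 0 0 30;0.09 0.005 0.0415 0 0 0 30;0.09 0.005 0.0415 0 0 0 30;0.09 0.005 0.0415 0 0 0 30;0.09 0.005 0.0415 0 0 0 30;0.09 0.005 0.0415 0 0 0 30;0.05 0 0.023 0 0 0 30")

```text
clock: 14.35
eef_pos: [0.6531, 0.1409, 0.0211]
tool_rot: [[0.908, -0.021, 0.419], [-0.021, -1.0, -0.004], [0.419, -0.005, -0.908]]
ft_force: [-1.3, 0.6, -0.2]
finger_gap: 0.35
grasp_force: 1.0
```

Run:
```python
from h import *
plan([.657,.143,.021],-4.2,25)
t=bottle();s=snapshot("scene")
I=np.hstack([cv2.resize(t["image"][180:320,170:320],None,fx=2.5,fy=2.5),cv2.resize(s["image"][150:290,310:460],None,fx=2.5,fy=2.5)])
cv2.imwrite("pics/c7.png",I)
```

```text
t 14.35 pos [0.653 0.141 0.021] F [-1.251  0.575 -0.172]
turn first, units: [-0.176  0.029  0.302] shift before turn [ 0.07  -0.044  0.035] after turn [ 0.067 -0.048  0.034]
bottle px 239.73333740234375 230.26666259765625 12.047593116760254 (228, 219, 24, 24) at z.06 [0.683 0.142]
```

View pics/c7.png

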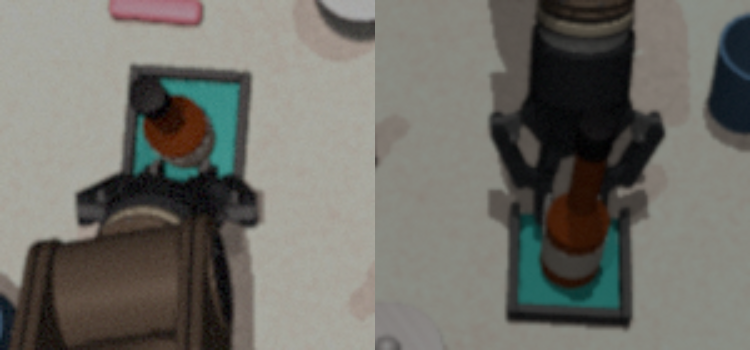

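The bottle stands upright in the middle of the bay, at about (180,130) in the top crop and (573,245) in the scene crop. Now I'll back straight out and raise the arm.

>>> carry_out(series="0 0 0 0 0 0 30;-0.1 -0.005 -0.046 0 0 0 30;-0.2 -0.01 -0.093 0 0 0 30;-0.27 -0.015 -0.125 0 0 0 30;-0.27 -0.015 -0.125 0 0 0 30;-0.27 -0.015 -0.125 0 0 0 30;-0.27 -0.015 -0.125 0 0 0 30;-0.2 -0.01 -0.093 0 0 0 30;0 0 -0.3 0 0 0 30;0 0 -0.3 0 0 0 30")

```text
clock: 15.45
eef_pos: [0.5514, 0.1473, 0.0483]
tool_rot: [[0.908, -0.021, 0.417], [-0.021, -1.0, -0.004], [0.417, -0.005, -0.909]]
ft_force: [0.2, 0.2, 1.3]
finger_gap: 0.353
grasp_force: 0.0
```

>>> carry_out(series="0 0 -0.3 0 0 0 30;0 0 -0.3 0 0 0 30;0 0 -0.3 0 0 0 30;0 0 0 0 0 0 30;0 0 0 0 0 0 30;0 0 0 0 0 0 30")

```text
clock: 16.05
eef_pos: [0.5337, 0.1473, 0.0886]
tool_rot: [[0.908, -0.021, 0.418], [-0.021, -1.0, -0.004], [0.418, -0.005, -0.909]]
ft_force: [0.3, -0.6, -0.1]
finger_gap: 0.353
grasp_force: 0.0
```

Run:
```python
from h import *
t=bottle();s=snapshot("scene");print(state()["eef_pos"],state()["clock"])
cv2.imwrite("pics/c8.png",np.hstack([cv2.resize(t["image"][100:360,100:460],(400,289)),cv2.resize(s["image"][100:360,130:490],(400,289))]))
```

```text
bottle px 239.6618194580078 230.37966918945312 11.90224838256836 (228, 219, 24, 24) at z.06 [0.683 0.142]
[0.534 0.147 0.088] 16.15
```

View pics/c8.png

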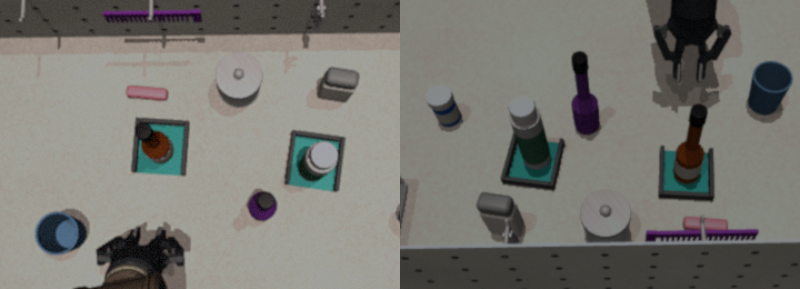

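The bottle stands inside the bay, at (157,148) in the top crop and (689,165) in the scene crop. The robot is clear of it and nothing else has moved.

```bash
python3 -c "
from bench import *
print(close_job())"
```

```text
the job is handed in; nothing more can be done
None
```

The amber bottle is standing upright and at rest in the middle of the empty bay, with the robot clear of it and everything else where it was; I handed the job in at about 16 s.

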